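Draw the sagging bolt and hold the tool chest's gate ajar

TASK

Open the tool chest for a classmate: raise its lid right back until it rests on its stop and let go of it. Then take the knob of the sagging barrel bolt inside the front, lift the bolt over the bent lip of its keeper as you draw it back, and pull the spring-loaded gate out towards you to a gap of about 7 cm at its free edge. Finish while still holding the gate steady there, with the lid left open and the other things on the bench left where they are.

Things in the scene. Friction and masses are not known exactly. Their poses are not given: they have to be found in the camera images.
- chest: fixed plywood tool chest, 150 deep (x) x 360 long (y) x 150 mm high; origin at the centre of its underside, x from front to back, y left seen from the robot. The front, 15 mm thick, is only 98 mm high: right jamb, hinged gate 198 mm wide, left (+y) jamb. The lid covers the bolt, which is inside the front. Besides bolt and keeper nothing inside stands over 30 mm
- lid_bar (a point): centre of the lid's handle: a round steel bar 10 mm thick, 110 mm long along the chest's y, level with the lid and 40 mm out from its front edge (clear gap 35 mm, arms only at the bar's two ends); 187 mm from the lid's hinge line and 156 mm above the bench when shut
- lid_hinge (a point): middle of the lid's hinge line, which runs along the chest's y at the back, 150 mm above the bench (the bar's centre lies 6 mm above the line when shut); fixed
- lid (a joint): angle of the 12 mm plywood lid (about 0.45 kg), rad: 0 shut, grows as the front is raised, 1.57 upright, 1.80 leaning back on its stop, where its own weight keeps it; let go below 1.57 it falls shut
- knob (a point): centre of the bolt's knob: upright steel cylinder 18 mm across, 40 mm high, fixed on the bolt, 33 mm behind the gate's outer face; 120 mm above the bench when the bolt hangs down. The 10 mm rod runs along the gate, its axis 38 mm below this point; the gate's top edge is at 98 mm height
- bolt (a joint): how far the bolt is drawn, m: 0 shot, up to 0.048, towards the gate's hinge (chest -y while the gate is shut); starts within 4 mm of shot; about 1 N friction. Hanging down it catches at 0.006; it must be raised to pass 0.006 to 0.022, and the gate is free to swing from 0.030 on
- bolt_lift (a joint): how far the bolt is raised in its worn guides, m: 0 hanging down under its own weight (about 2 N), 0.018 at most; raised 0.008 its collar just clears the lip, 0.011 to 0.015 is comfortable
- keeper_lip (a point): top of the bent keeper's lip, a steel upstand 6 mm thick (along y) inside the fixed left jamb, straight under the bolt's rod; the square collar at the bolt's nose, 22 mm wide, 10 mm long and 26 mm high, hangs behind it and catches by 6.5 mm
- gate_hinge (a point): point on the gate's upright hinge line, at the gate's right (-y) end on the chest's front face; fixed
- gate_edge (a point): top of the gate's free (left) edge, 200 mm from the hinge line, 98 mm above the bench
- gate (a joint): angle of the gate, rad: 0 shut, grows as it swings out towards the robot (counter-clockwise from above), 1.1 at most. A spring always pulls it shut: 0.2 N m when shut, growing by 0.8 N m per rad. 0.35 is a gap of 70 mm at the free edge
- glue: bystander: white glue bottle, 64 mm across and 160 mm tall, just beyond the chest's +y end; origin at the centre of its underside
- offcut: bystander: wood offcut 50 x 50 x 40 mm on the bench in front of the chest's fixed jamb; origin at the centre of its underside
- tape: bystander: roll of paper tape, 84 mm across and 24 mm high, lying flat near the chest's front right corner; origin at the centre of its underside
- hammer: bystander: claw hammer lying on the bench well to one side of the chest, origin at the middle of its underside
- brush: bystander: paint brush lying on the bench well to one side of the chest, origin at the middle of its underside
- mug: bystander: white mug, 76 mm across and 95 mm tall, behind the chest; origin at the centre of its underside
- tin: bystander: steel tin, 80 mm across and 100 mm tall, behind the chest; origin at the centre of its underside

How it is judged:
On the way, in this order (a step that is already met when the one before it is completed fails the run):
1. the lid rests on its stop, let go (value of joint lid above 1.7 rad and contact force between the fingers and lid below 0.2 N), for 0.2 s.
2. the bolt is lifted and passes over the keeper's lip (value of joint bolt_lift above 0.005 m and value of joint bolt above 0.01 m), for 0.02 s.
3. the bolt is drawn back past the lip (value of joint bolt above 0.025 m), for 0.1 s.
At the end, for the whole second after the job is handed in: The lid leans on its stop (over 1.70 rad), untouched; the bolt is drawn over 25 mm; the gate stands still 0.22 to 0.50 rad open (44 to 98 mm gap), held by the gripper (over 0.5 N on gate or bolt) and not propped by other things. The program ends holding (all of step 1 and contact force between the arm and lid below 0.2 N and value of joint bolt above 0.025 m and value of joint gate between 0.22 and 0.5 rad and velocity of joint gate between -0.15 and 0.15 rad/s and contact force between the fingers and gate above 0.5 N and contact force between gate and offcut below 0.2 N and contact force between gate and tape below 0.2 N and contact force between gate and glue below 0.2 N); the arm keeps its last pose, push and grip.
It fails at once if one of the other things on the bench is moved by more than 3 cm (distance of any of glue, offcut, tape, hammer, brush, mug, tin from where it was at the start of the episode above 0.03 m).
It also fails if it takes over 59 s, if anything falls off the work surface, if the arm or the gripper's body presses on something with over 40 N, if the wrist force passes 120 N, or if a joint passes its speed limit or range.

ROBOT

A 7-joint arm with a two-finger parallel gripper is mounted at the origin on the work surface. World frame = base frame: x ahead of the robot, y to its left, z up, the work surface at z = 0. Lengths are in m, angles in rad, forces in N, time in s.
With the tool pointing down it reaches from about 0.4 to 0.85 m from the base axis. Payload 10.4 kg.
Tool frame: the origin (TCP) lies midway between the tips of the shut fingers; the grasp point (between the pads) lies 19 mm behind it; z points along the fingers, y is the direction in which the jaws open and shut (so a half turn about z gives the same grasp; the last joint's range is limited). The gripper opens to 85 mm and grips with 20 to 120 N. Pads are 22 mm wide; open, the fingers measure 114 mm over their backs; the gripper's body (76 mm by 85 mm) begins 54 mm behind the grasp point. The pads swing forward as they close: fully open they stand 13 mm farther back than shut.
Start: joints at [1.206, 0.332, -0.065, 1.46, 0.022, 1.35, -0.088], TCP at [0.21, -0.589, 0.231] pointing down, gripper open.
Joint ranges: [-2.6, 2.6], [-0.5, 2.12], [-1.47, 1.34], [0.16, 2.42], [-1.27, 4.41], [0.06, 2.06], [-2.6, 2.6]. Speed limits (rad/s): [2.22, 2.22, 2.79, 2.79, 3.14, 3.14, 3.14].

INTERFACE

Orientations are given as a unit quaternion [x, y, z, w].
In Python, from workcell import manip, viewer gives the robot as it stands.
- The arm moves only by the tool move_arm, never from a script. Its argument "deltas" is a list of rows, each a list of 7 numbers: the shift along the tool's x, y, z in m, then the turn, a rotation vector about the tool's x, y, z in degrees, then the opening, from -1 (shut) to 1 (fully open). In form: [[dx, dy, dz, wx, wy, wz, gripper], ...]. A call has 1 to 10 rows; each row shifts and turns the commanded pose from where the row before left it, along the tool's axes as they then stand; what a row does not reach is not made up. A row lasts 1/8 s, in which the tool goes at most 62.5 mm and 10.7 degrees, less where a joint would pass 70% of its speed; a pose out of reach is approached as far as the arm can. A call with a gripper value outside its range is refused whole. The fingers move at their own pace and stop on an object; "force" is the grip in N (left out, the last holds). Time passes only in rows, so rows that do not move let the fingers close. It gives the time, the measured TCP pose, the force and the opening at its end, in the units of the state.
- manip.get_obs(): the state, without advancing time (a new reading comes with each control period).
- viewer.camera(name): name is "scene" or "top" or "wrist"; returns (picture, depth): 420x560x3 uint8, red, green, blue; 420x560 float32, m along the optical axis (not along the pixel's ray), 0 where there is no reading.
- viewer.calibration(name): a dict with "fx", "fy", "cx", "cy" (pixels), "R" (3x3) and "t" (3): a world point X has camera coordinates R X + t; the wrist camera has in their place "T_tool_cam" (4x4, takes a point from camera to tool coordinates, whose origin is the TCP and whose axes are the flange's). Camera axes: x right, y down, z forward; pixel columns grow to the right and rows downward; lengths in m; the calibration is good to about 2 mm. A picture is of the moment at which its call begins: read the wrist's pose just before it. calibration takes no time and is no camera call.
- manip.hand_in(): hands the job in, once; it reports no verdict.
The state is a dict: "clock": time; "joint_pos": joint angles; "joint_velocities": joint speeds; "tau": joint torques, N m; "position": TCP position; "ee_rot": TCP orientation; "ft_force": force on the tool from outside, world axes, zero at the start; "torque": the same for the moment, N m; "grip_width": opening from 0.0 (shut) to 1.0 (fully open).
Only numpy, scipy, OpenCV 4.12 (cv2) and the standard library are available. Lean on these libraries where they do the work, as an engineer would, in place of code of your own. Each camera call takes 0.05 s, during which the arm holds its last target.

## Working session

There is one attempt and no reset: what is moved stays moved. The work goes in short steps, Python scripts to look and compute and a tool call to move; the robot and the scene stay as the last step left them, time stands still between calls to the robot, and variables do not carry over. Pictures are saved under pics/ and viewed, and the job is handed in when it is done.

Besides the shell and the picture viewer there is one more tool, called as name(argument=value, ...) on one line, values as JSON. move_arm: Moves the arm, as the interface text tells. Its arguments: {"type":"object","properties":{"deltas":{"type":"array"},"force":{"type":"number"}},"required":["deltas"]}

```bash
mkdir -p pics; ls; cat > h.py <<'E'
import numpy as np, cv2
from workcell import manip, viewer
def snap(n,fn):
    im,d=viewer.camera(n); cv2.imwrite(f'pics/{fn}.png',im[:,:,::-1]); np.save(f'pics/{fn}.npy',d); return im,d
def px2w(n,fn,u,v,z=None):
    c=viewer.calibration(n); d=np.load(f'pics/{fn}.npy')
    z=d[int(v),int(u)] if z is None else z
    X=np.array([(u-c['cx'])/c['fx']*z,(v-c['cy'])/c['fy']*z,z])
    return np.array(c['R']).T@(X-np.array(c['t']))
E
python3 - <<'E'
from h import *
snap('scene','s0');snap('top','t0')
print(manip.get_obs())
for n in('scene','top'):print(viewer.calibration(n))
E
```

```text
pics
{'clock': 0.1, 'joint_pos': array([ 1.20640145,  0.33282391, -0.06469525,  1.46090297,  0.0215627 ,
        1.34992547, -0.08850646]), 'joint_velocities': array([-7.18212222e-05, -1.54827850e-03,  1.61784296e-04, -2.61126780e-03,
       -8.31622966e-04, -1.17052530e-03, -2.99678472e-04]), 'tau': array([ 1.67738974e-03, -6.26748419e+01,  4.94530855e-02, -3.92437077e+01,
        1.62657921e-02,  6.98138014e-03, -1.25354363e-04]), 'position': array([ 0.20936779, -0.58849927,  0.23056418]), 'ee_rot': array([ 9.85432222e-01,  1.70067251e-01, -1.30708144e-04, -6.70475757e-04]), 'ft_force': array([ 0.04845092,  0.18352481, -0.45679273]), 'torque': array([ 0.01107479,  0.00509976, -0.00910733]), 'grip_width': 0.9962877792774774}
{'fx': 438.6500925769676, 'fy': 438.6500925769676, 'cx': 284.1440096748485, 'cy': 213.02062761757836, 'R': array([[-0.8383545 ,  0.54507983,  0.00704998],
       [ 0.32431665,  0.50912349, -0.79725277],
       [-0.43815572, -0.66609402, -0.60360444]]), 't': array([ 0.49034281, -0.10290269,  1.61374837])}
{'fx': 388.7192493977644, 'fy': 388.7192493977644, 'cx': 277.6023138404087, 'cy': 211.74175368779197, 'R': array([[ 0.01141267, -0.99982527, -0.01480502],
       [-0.98814586, -0.00901004, -0.15325334],
       [ 0.15309316,  0.01637855, -0.98807602]]), 't': array([0.00182618, 0.58954725, 1.24106125])}
```

View pics/s0.png

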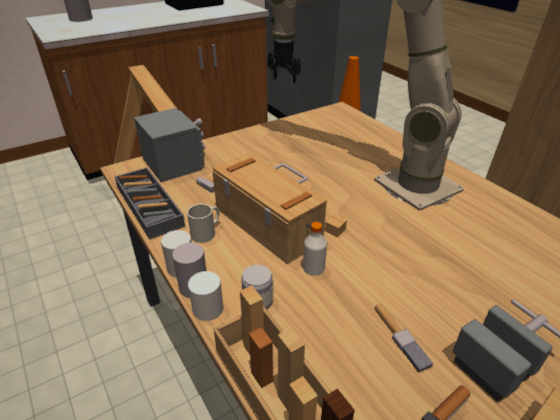

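View pics/t0.png

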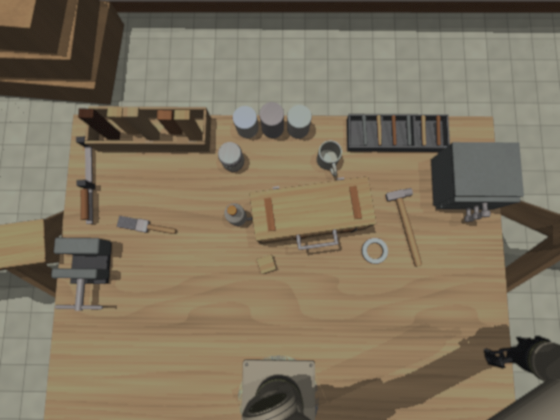

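The top view shows the chest at about (252–375, 185–240), with the handle bar at about (300–338, 247). The offcut is at (266,264), the tape at (375,251) and the glue at (235,213). I'll enlarge it.

```bash
python3 - <<'E'
from h import *
im=cv2.imread('pics/t0.png')[170:280,210:410]
cv2.imwrite('pics/t0c.png',cv2.resize(im,None,fx=4,fy=4,interpolation=cv2.INTER_CUBIC))
im=cv2.imread('pics/s0.png')[140:290,180:360]
cv2.imwrite('pics/s0c.png',cv2.resize(im,None,fx=4,fy=4,interpolation=cv2.INTER_CUBIC))
E
```

```text
(no output)
```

View pics/t0c.png

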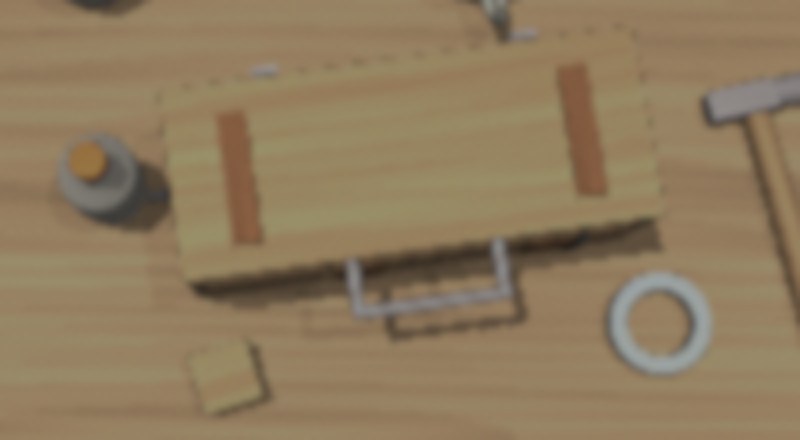

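View pics/s0c.png

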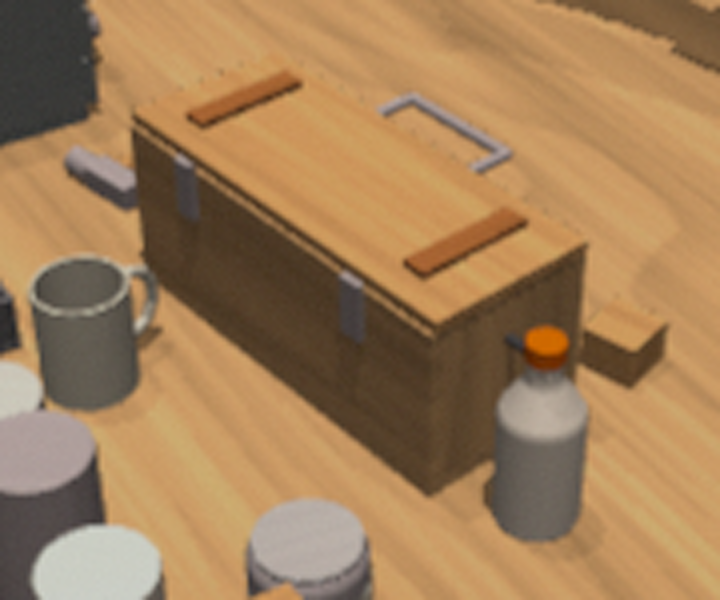

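```bash
cat >> h.py <<'E'
def pxz(n,u,v,h):
    c=viewer.calibration(n);R=np.array(c['R']);t=np.array(c['t'])
    r=R.T@np.array([(u-c['cx'])/c['fx'],(v-c['cy'])/c['fy'],1]);o=-R.T@t
    return o+r*(h-o[2])/r[2]
E
python3 - <<'E'
from h import *
def c(u,v,h):return pxz('top',210+u/4-.4,170+v/4-.4,h).round(4)
print('bar ends',c(359,311,.156),c(510,294,.156))
print('lid FL,FR,BL,BR',c(190,281,.16),c(662,215,.162),c(160,93,.162),c(632,28,.162))
print('offcut corners',c(185,350,.04),c(245,340,.04),c(265,400,.04),c(207,415,.04))
print('tape',c(660,323,.024),'glue',c(87,160,.16),'hammer',c(800,90,.02))
def s(u,v,h):return pxz('scene',180+u/4-.4,140+v/4-.4,h).round(4)
print('scene: bar ends',s(412,97,.156),s(508,153,.156),'lid FL',s(586,244,.162),'BL',s(436,325,.162),'BR',s(134,118,.162))
for u,v in((310,212),(300,225),(320,205)):print(px2w('top','t0',u,v).round(4))
E
```

```text
bar ends [ 0.4657 -0.0599  0.156 ] [ 0.4795 -0.1722  0.156 ]
lid FL,FR,BL,BR [0.4864 0.0661 0.16  ] [ 0.5391 -0.2851  0.162 ] [0.6286 0.0915 0.162 ] [ 0.682  -0.2663  0.162 ]
offcut corners [0.4397 0.0773 0.04  ] [0.4484 0.0284 0.04  ] [0.4001 0.0115 0.04  ] [0.3875 0.0584 0.04  ]
tape [ 0.4667 -0.3136  0.024 ] glue [0.577  0.1457 0.16  ] hammer [ 0.6648 -0.4378  0.02  ]
scene: bar ends [ 0.4798 -0.1729  0.156 ] [ 0.4628 -0.0623  0.156 ] lid FL [0.4911 0.0733 0.162 ] BL [0.633  0.0938 0.162 ] BR [ 0.688  -0.2547  0.162 ]
[ 0.5713 -0.0912  0.1637]
[ 0.5314 -0.0612  0.1668]
[ 0.593  -0.1213  0.1628]
```

```bash
cat >> h.py <<'E'
from scipy.spatial.transform import Rotation as Ro, Slerp
TH=np.radians(8.5); EX=np.array([np.cos(TH),np.sin(TH),0]); EY=np.array([-np.sin(TH),np.cos(TH),0])
def down(yawdeg):  # tool z down, tool y at world angle yawdeg
    a=np.radians(yawdeg); y=np.array([np.cos(a),np.sin(a),0]); z=np.array([0,0,-1.]); x=np.cross(y,z)
    return Ro.from_matrix(np.c_[x,y,z])
def path(p0,R0,p1,R1,n):
    s=Slerp([0,1],Ro.concatenate([R0,R1])); out=[]
    P=[p0+(p1-p0)*k/n for k in range(n+1)]; Q=[s(k/n) for k in range(n+1)]
    return rows(P,Q)
def rows(P,Q):
    for k in range(len(P)-1):
        d=Q[k].inv().apply(P[k+1]-P[k]); w=(Q[k].inv()*Q[k+1]).as_rotvec(degrees=True)
        print([float(x) for x in np.r_[d.round(4),w.round(1)]])
def cur():
    o=manip.get_obs(); return o['position'],Ro.from_quat(o['ee_rot'])
E
python3 - <<'E'
from h import *
p,R=cur()
print(R.as_matrix().round(3)); path(p,R,np.array([.472,-.117,.27]),down(8.5),10)
E
```

```text
[[ 0.942  0.335 -0.   ]
 [ 0.335 -0.942  0.001]
 [-0.    -0.001 -1.   ]]
[0.0405, -0.0356, -0.0039, -0.0, -0.0, -7.9]
[0.0451, -0.0297, -0.0039, -0.0, -0.0, -7.9]
[0.0487, -0.0233, -0.0039, -0.0, -0.0, -7.9]
[0.0514, -0.0163, -0.0039, -0.0, -0.0, -7.9]
[0.0532, -0.0091, -0.0039, -0.0, -0.0, -7.9]
[0.0539, -0.0017, -0.0039, -0.0, -0.0, -7.9]
[0.0537, 0.0057, -0.0039, -0.0, -0.0, -7.9]
[0.0524, 0.013, -0.0039, -0.0, -0.0, -7.9]
[0.0501, 0.0201, -0.0039, -0.0, -0.0, -7.9]
[0.0469, 0.0268, -0.0039, -0.0, -0.0, -7.9]
```

move_arm(deltas=[[0.0405,-0.0356,-0.004,0,0,-7.9,-0.29],[0.045,-0.0297,-0.004,0,0,-7.9,-0.29],[0.0487,-0.0233,-0.004,0,0,-7.9,-0.29],[0.0514,-0.0163,-0.004,0,0,-7.9,-0.29],[0.0532,-0.009,-0.004,0,0,-7.9,-0.29],[0.054,-0.0017,-0.004,0,0,-7.9,-0.29],[0.0537,0.0057,-0.004,0,0,-7.9,-0.29],[0.0524,0.013,-0.004,0,0,-7.9,-0.29],[0.05,0.02,-0.004,0,0,-7.9,-0.29],[0.047,0.0268,-0.004,0,0,-7.9,-0.29]], force=25)

```text
clock: 1.35
position: [0.4722, -0.1157, 0.2713]
ee_rot: [0.651, 0.759, -0.0, 0.0]
ft_force: [1.2, 0.1, 1.0]
grip_width: 0.356
```

```bash
python3 - <<'E'
from h import *
o=manip.get_obs(); print(o['clock'],o['position'],o['grip_width'],o['ft_force'],o['joint_pos'])
snap('wrist','w1'); p,R=cur(); print(p,R.as_matrix().round(3),viewer.calibration('wrist'))
path(p,R,np.array([.472,-.117,.27]),down(8.5),1)
E
```

```text
1.35 [ 0.47223432 -0.11566641  0.27132831] 0.35560859677335593 [1.24502335 0.11472857 1.01681324] [ 0.72720802  0.03860786 -0.58981733  1.72660947  0.02217335  1.38300954
  0.28766694]
[ 0.47513372 -0.10813945  0.27207903] [[-0.169  0.986  0.002]
 [ 0.986  0.169  0.002]
 [ 0.002  0.003 -1.   ]] {'fx': 306.16355792166496, 'fy': 306.16355792166496, 'cx': 277.69856082793126, 'cy': 213.71368034944555, 'T_tool_cam': array([[-9.26791961e-04, -9.58097498e-01, -2.86440787e-01,
         7.23811084e-02],
       [ 9.99999361e-01, -1.07348032e-03,  3.55073191e-04,
         1.99682322e-04],
       [-6.47683285e-04, -2.86440275e-01,  9.58097881e-01,
        -1.42980694e-01],
       [ 0.00000000e+00,  0.00000000e+00,  0.00000000e+00,
         1.00000000e+00]])}
[-0.0082, -0.0046, 0.0021, 0.1, -0.1, 1.2]
```

View pics/w1.png

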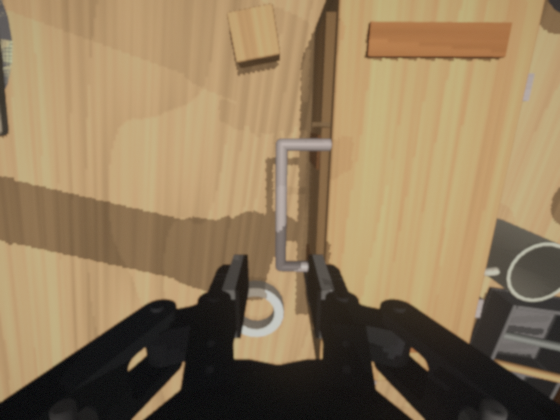

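The wrist view shows the bar running from about (281,145) to (281,267), with the fingers at (240,265) and (318,265). The arm was still settling, so I'll repeat the picture.

```bash
cat >> h.py <<'E'
def wpx(fn,u,v,h):
    a=np.load(f'pics/{fn}_pose.npz'); c=viewer.calibration('wrist'); T=c['T_tool_cam']; R=Ro.from_quat(a['q'])
    o=a['p']+R.apply(T[:3,3]); r=R.apply(T[:3,:3]@np.array([(u-c['cx'])/c['fx'],(v-c['cy'])/c['fy'],1]))
    return o+r*(h-o[2])/r[2]
def wsnap(fn,crop=None):
    o=manip.get_obs(); np.savez(f'pics/{fn}_pose.npz',p=o['position'],q=o['ee_rot']); return snap('wrist',fn)
E
python3 - <<'E'
from h import *
wsnap('w2')
im=cv2.imread('pics/w2.png'); cv2.imwrite('pics/w2c.png',cv2.resize(im[110:290,230:380],None,fx=3.3,fy=3.3,interpolation=cv2.INTER_CUBIC))
p,R=cur();print(p,R.as_matrix().round(3))
E
```

```text
[ 0.47391788 -0.11106299  0.27173037] [[-0.162  0.987  0.001]
 [ 0.987  0.162  0.002]
 [ 0.001  0.002 -1.   ]]
```

View pics/w2c.png

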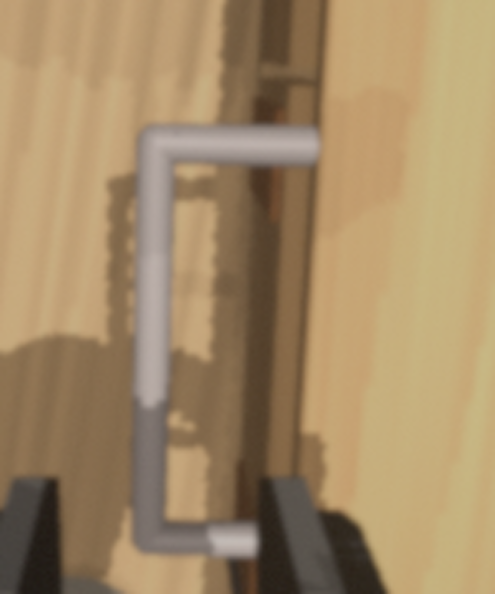

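```bash
python3 - <<'E'
from h import *
p,R=cur();print(p)
for u,v in((155,142),(150,538),(318,142)):
    print(wpx('w2',230+u/3.3-.35,110+v/3.3-.35,.156).round(4))
A=wpx('w2',230+155/3.3-.35,110+142/3.3-.35,.156);B=wpx('w2',230+150/3.3-.35,110+538/3.3-.35,.156)
d=A-B;print(np.linalg.norm(d),np.degrees(np.arctan2(-d[0],d[1])),(A+B)/2)
c=(A+B)/2; c[2]=.20
path(p,R,c,down(8.5),2)
E
```

```text
[ 0.47391788 -0.11106299  0.27173037]
[ 0.4668 -0.0606  0.156 ]
[ 0.4838 -0.17    0.156 ]
[ 0.5074 -0.0537  0.156 ]
0.11071064008643093 8.858860749930841 [ 0.47528452 -0.1153383   0.156     ]
[-0.0023, 0.0003, 0.0359, 0.0, -0.0, 0.4]
[-0.0022, 0.0003, 0.0359, 0.0, -0.0, 0.4]
```

move_arm(deltas=[[-0.002,0,0.036,0,0,0.2,-0.29],[-0.002,0,0.036,0,0,0.2,-0.29],[0,0,0.02,0,0,0,-0.29],[0,0,0.02,0,0,0,-0.29],[0,0,0.018,0,0,0,-0.29],[0,0,0,0,0,0,-0.29],[0,0,0,0,0,0,-0.29]])

```text
clock: 2.33
position: [0.4728, -0.1213, 0.1419]
ee_rot: [0.655, 0.756, 0.0, 0.0]
ft_force: [-0.2, 0.5, 0.6]
grip_width: 0.356
```

```bash
sed -i 's/radians(8.5)/radians(8.8)/' h.py; python3 - <<'E'
from h import *
wsnap('w3')
im=cv2.imread('pics/w3.png')
cv2.imwrite('pics/w3c.png',cv2.resize(im[150:300,200:380],None,fx=3.5,fy=3.5,interpolation=cv2.INTER_CUBIC))
p,R=cur();print(p,R.as_matrix().round(3),manip.get_obs()['ft_force'])
E
```

```text
[ 0.47291434 -0.12128414  0.14208939] [[-0.142  0.99   0.001]
 [ 0.99   0.142 -0.   ]
 [-0.001  0.001 -1.   ]] [-0.13757115 -0.041664    0.75201549]
```

View pics/w3c.png

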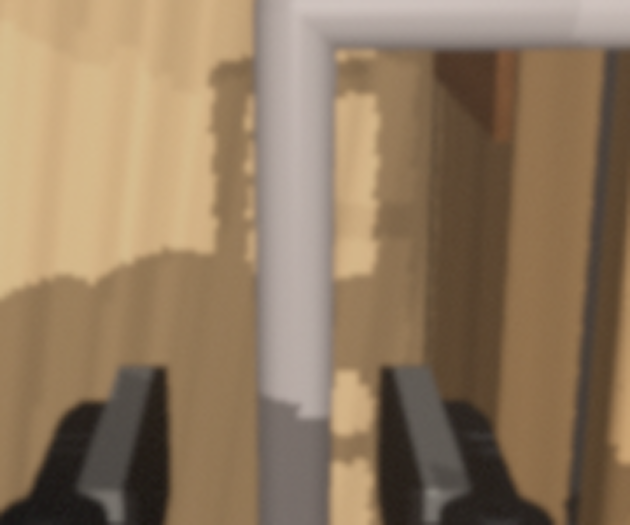

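The bar lies between the fingers, about 3 mm to the +y tool side. I'll shift and close.

move_arm(deltas=[[0.004,0.003,0,0,0,0,-0.29],[0,0,0,0,0,0,-0.6],[0,0,0,0,0,0,-1],[0,0,0,0,0,0,-1],[0,0,0,0,0,0,-1],[0,0,0,0,0,0,-1]], force=30)

```text
clock: 3.12
position: [0.475, -0.1166, 0.1416]
ee_rot: [0.655, 0.756, 0.0, 0.0]
ft_force: [-1.1, 2.2, 5.5]
grip_width: 0.103
```

```bash
cat > lid.py <<'E'
from h import *
p,R=cur(); p0=p.copy(); o=manip.get_obs(); print(p,o['grip_width'],o['ft_force'])
# arc: bar offset from hinge: -.187 EX, +.006
def off(t): return EX*(-.187*np.cos(t)-.006*np.sin(t)... if False else 0)
E
python3 - <<'E'
from h import *
p,R=cur(); o=manip.get_obs(); print(p,o['grip_width'],o['ft_force'],o['joint_pos'].round(2))
H=p+EX*.187-[0,0,.006]
def at(t): return H+EX*(-.187*np.cos(t)+.006*np.sin(t))+np.array([0,0,1])*(.187*np.sin(t)+.006*np.cos(t))
ts=np.linspace(0,1.74,25); P=[at(t) for t in ts]; np.save('arc.npy',P)
rows(P,[R]*25); print(P[-1])
E
```

```text
[ 0.47502579 -0.11662441  0.14162258] 0.10261290526441579 [-1.09625653  2.20863642  5.45918455] [ 0.7   0.15 -0.59  1.9   0.1   1.12  0.22]
[0.0, 0.0009, -0.0135, 0.0, 0.0, 0.0]
[0.0, 0.0019, -0.0134, 0.0, 0.0, 0.0]
[0.0, 0.0029, -0.0133, 0.0, 0.0, 0.0]
[0.0, 0.0038, -0.013, 0.0, 0.0, 0.0]
[0.0, 0.0048, -0.0127, 0.0, 0.0, 0.0]
[0.0001, 0.0057, -0.0123, 0.0, 0.0, 0.0]
[0.0001, 0.0065, -0.0119, 0.0, 0.0, 0.0]
[0.0001, 0.0074, -0.0114, 0.0, 0.0, 0.0]
[0.0001, 0.0082, -0.0108, 0.0, 0.0, 0.0]
[0.0001, 0.009, -0.0102, 0.0, 0.0, 0.0]
[0.0001, 0.0097, -0.0095, 0.0, 0.0, 0.0]
[0.0001, 0.0103, -0.0088, 0.0, 0.0, 0.0]
[0.0001, 0.0109, -0.008, 0.0, 0.0, 0.0]
[0.0001, 0.0115, -0.0072, 0.0, 0.0, 0.0]
[0.0001, 0.012, -0.0063, 0.0, 0.0, 0.0]
[0.0001, 0.0124, -0.0055, 0.0, 0.0, 0.0]
[0.0001, 0.0128, -0.0045, 0.0, 0.0, 0.0]
[0.0001, 0.0131, -0.0036, 0.0, 0.0, 0.0]
[0.0001, 0.0133, -0.0027, 0.0, 0.0, 0.0]
[0.0001, 0.0135, -0.0017, 0.0, 0.0, 0.0]
[0.0001, 0.0135, -0.0007, 0.0, 0.0, 0.0]
[0.0001, 0.0136, 0.0003, 0.0, 0.0, 0.0]
[0.0001, 0.0135, 0.0013, 0.0, 0.0, 0.0]
[0.0001, 0.0134, 0.0022, 0.0, 0.0, 0.0]
[ 0.69678882 -0.08229368  0.31894168]
```

move_arm(deltas=[[0,0.001,-0.0135,0,0,0,-1],[0,0.002,-0.0134,0,0,0,-1],[0,0.003,-0.0133,0,0,0,-1],[0,0.004,-0.013,0,0,0,-1],[0,0.005,-0.0127,0,0,0,-1],[0,0.0055,-0.0123,0,0,0,-1],[0,0.0065,-0.012,0,0,0,-1],[0,0.0074,-0.0114,0,0,0,-1]])

```text
clock: 4.12
position: [0.5071, -0.1119, 0.2436]
ee_rot: [0.655, 0.756, -0.002, -0.002]
ft_force: [-12.2, 2.6, 5.1]
grip_width: 0.1
```

```bash
python3 - <<'E'
from h import *
o=manip.get_obs(); p=o['position'];P=np.load('arc.npy')
print(p,P[8],o['grip_width'],o['ft_force'],o['joint_pos'].round(2),Ro.from_quat(o['ee_rot']).as_matrix().round(2))
E
```

```text
[ 0.50714242 -0.11185459  0.24358506] [ 0.50849671 -0.11144284  0.24312183] 0.10022401421696887 [-12.22955273   2.61117688   5.05998391] [ 0.68  0.14 -0.6   1.69  0.08  1.34  0.21] [[-0.14  0.99 -0.  ]
 [ 0.99  0.14 -0.  ]
 [ 0.   -0.   -1.  ]]
```

move_arm(deltas=[[0,0.007,-0.0108,0,0,0,-1],[0,0.0085,-0.0102,0,0,0,-1],[0,0.0095,-0.0095,0,0,0,-1],[0,0.0103,-0.0088,0,0,0,-1],[0,0.011,-0.008,0,0,0,-1],[0,0.0115,-0.0072,0,0,0,-1],[0,0.012,-0.0063,0,0,0,-1],[0,0.0124,-0.0055,0,0,0,-1]])

```text
clock: 5.12
position: [0.5905, -0.0996, 0.3113]
ee_rot: [0.655, 0.756, 0.0, 0.0]
ft_force: [-4.7, 3.4, 4.8]
grip_width: 0.1
```

```bash
python3 - <<'E'
from h import *
o=manip.get_obs(); p=o['position'];P=np.load('arc.npy')
print(p,P[16],o['grip_width'],o['ft_force'],o['joint_pos'].round(2),Ro.from_quat(o['ee_rot']).as_matrix().round(2))
E
```

```text
[ 0.59053455 -0.099598    0.31126935] [ 0.59146313 -0.09859896  0.3094608 ] 0.10045317284411422 [-4.74589732  3.40027281  4.780572  ] [ 0.57  0.3  -0.61  1.38  0.17  1.51  0.11] [[-0.14  0.99  0.  ]
 [ 0.99  0.14  0.  ]
 [-0.    0.   -1.  ]]
```

move_arm(deltas=[[0,0.0128,-0.0045,0,0,0,-1],[0,0.013,-0.0036,0,0,0,-1],[0,0.0133,-0.0027,0,0,0,-1],[0,0.0135,-0.0017,0,0,0,-1],[0,0.0135,-0.0007,0,0,0,-1],[0,0.0136,0.0003,0,0,0,-1],[0,0.0135,0.0013,0,0,0,-1],[0,0.0135,0.0022,0,0,0,-1],[0,0,0,0,0,0,-1]])

```text
clock: 6.25
position: [0.697, -0.0841, 0.3195]
ee_rot: [0.655, 0.756, 0.001, 0.0]
ft_force: [-0.1, 4.3, 3.4]
grip_width: 0.103
```

```bash
python3 - <<'E'
from h import *
o=manip.get_obs(); p=o['position'];P=np.load('arc.npy')
print(p,P[24],o['grip_width'],o['ft_force'],o['joint_pos'].round(2),Ro.from_quat(o['ee_rot']).as_matrix().round(2))
snap('scene','s2')
E
```

```text
[ 0.69696311 -0.08408494  0.31948373] [ 0.69678882 -0.08229368  0.31894168] 0.10257954784666257 [-0.11867961  4.29255061  3.44853039] [ 0.4   0.55 -0.58  1.04  0.29  1.63  0.04] [[-0.14  0.99  0.  ]
 [ 0.99  0.14  0.  ]
 [ 0.    0.   -1.  ]]
```

View pics/s2.png

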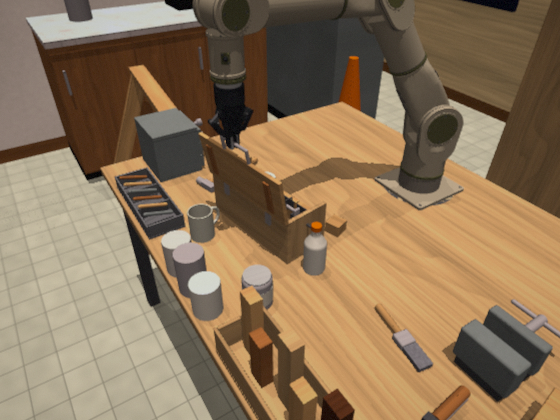

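The lid stands past upright with the bar in the grip at about (232,148). Next I'll release it and rise.

move_arm(deltas=[[0,0,0,0,0,0,0.2],[0,0,0,0,0,0,0.6],[0,0,0,0,0,0,0.6],[0,0,0,0,0,0,0.6],[0,0.002,-0.03,0,0,0,0.6],[0,0.002,-0.04,0,0,0,0.6],[0,0.002,-0.04,0,0,0,0.6],[0,0,0,0,0,0,0.6]])

```text
clock: 7.3
position: [0.7024, -0.0838, 0.432]
ee_rot: [0.655, 0.756, 0.002, 0.002]
ft_force: [1.1, -0.4, -0.4]
grip_width: 0.802
```

```bash
python3 - <<'E'
from h import *
o=manip.get_obs(); p=o['position']
print(p,o['grip_width'],o['ft_force'],o['joint_pos'].round(2))
snap('scene','s3'); snap('top','t3')
im=cv2.imread('pics/s3.png')[60:270,160:360];cv2.imwrite('pics/s3c.png',cv2.resize(im,None,fx=2.8,fy=2.8,interpolation=cv2.INTER_CUBIC))
im=cv2.imread('pics/t3.png')[150:280,210:410];cv2.imwrite('pics/t3c.png',cv2.resize(im,None,fx=4,fy=4,interpolation=cv2.INTER_CUBIC))
E
```

```text
[ 0.70235338 -0.08377712  0.43202652] 0.8024957119514811 [ 1.14317475 -0.4057688  -0.43431983] [ 0.31  0.59 -0.57  0.72  0.32  1.88  0.07]
```

View pics/s3c.png

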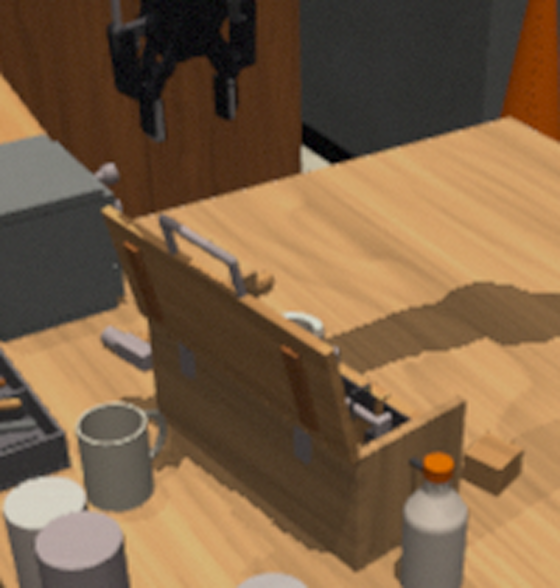

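View pics/t3c.png

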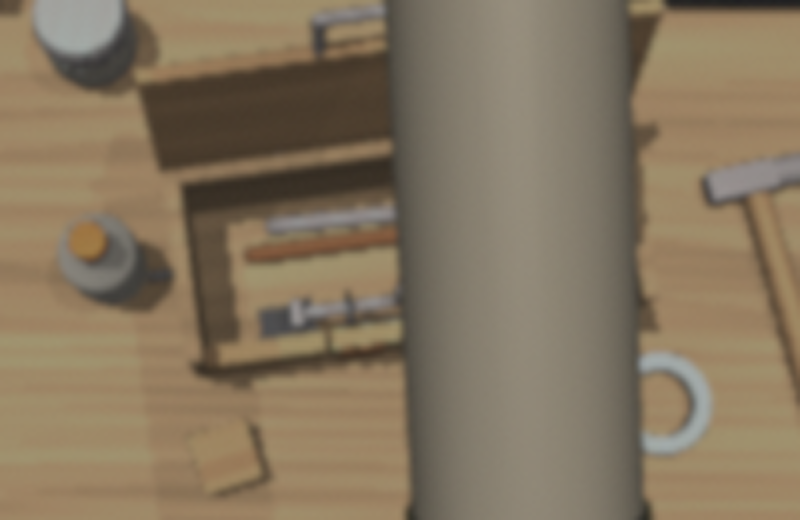

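The lid leans back on its stop and the gripper is clear. The gate/jamb joint is at about crop (328,340) and the collar at (298,312). I'll come forward and look down with the wrist camera.

```bash
python3 - <<'E'
from h import *
print('edge',pxz('top',210+328/4-.4,150+345/4-.4,.098),'collar',pxz('top',210+298/4-.4,150+312/4-.4,.095))
p,R=cur();B=np.array([.4753,-.1153,0])
k=B+EX*(.112-.075+.033)  # knob line point
print('knob line pt',k)
tgt=k+EY*(.02); tgt[2]=.30
print(tgt); path(p,R,tgt,down(8.8),5)
E
```

```text
edge [ 0.50513474 -0.03783225  0.098     ] collar [ 0.53130291 -0.01405102  0.095     ]
knob line pt [ 0.54447599 -0.10459099  0.        ]
[ 0.54141627 -0.08482642  0.3       ]
[0.0044, -0.0318, 0.0257, 0.0, 0.0, -0.1]
[0.0045, -0.0318, 0.0257, 0.0, 0.0, -0.1]
[0.0045, -0.0318, 0.0257, 0.0, 0.0, -0.1]
[0.0046, -0.0318, 0.0257, 0.0, 0.0, -0.1]
[0.0047, -0.0318, 0.0257, 0.0, 0.0, -0.1]
```

move_arm(deltas=[[0.005,-0.04,0,0,0,0,0.6],[0.005,-0.04,0,0,0,0,0.6],[0.005,-0.04,0.01,0,0,0,0.6],[0.005,-0.04,0.04,0,0,0,0.6],[0,0,0.04,0,0,0,0.6],[0,0,0.035,0,0,0,0.6],[0,0,0,0,0,0,0.6],[0,0,0,0,0,0,0.6]])

```text
clock: 8.4
position: [0.5408, -0.0872, 0.3045]
ee_rot: [0.655, 0.756, 0.0, 0.0]
ft_force: [0.6, -0.3, 0.2]
grip_width: 0.797
```

```bash
python3 - <<'E'
from h import *
o=manip.get_obs(); p=o['position']
print(p,o['grip_width'],o['ft_force'],o['joint_pos'].round(2))
wsnap('w4')
E
```

```text
[ 0.5407703  -0.08716413  0.30454833] 0.7972959027856548 [ 0.64162082 -0.29562695  0.2398512 ] [ 0.63  0.18 -0.63  1.52  0.11  1.47  0.14]
```

View pics/w4.png

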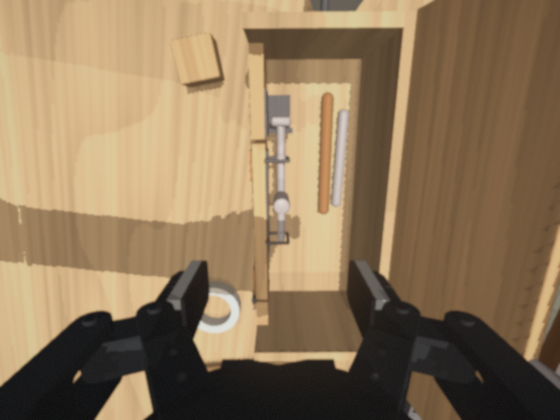

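The knob is at about (281,204), the rod runs up to the collar at (281,121) and the gate's free edge is at (260,142). I'll enlarge it.

```bash
python3 - <<'E'
from h import *
im=cv2.imread('pics/w4.png')[80:260,220:320];cv2.imwrite('pics/w4c.png',cv2.resize(im,None,fx=4,fy=4,interpolation=cv2.INTER_CUBIC))
E
```

```text
(no output)
```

View pics/w4c.png

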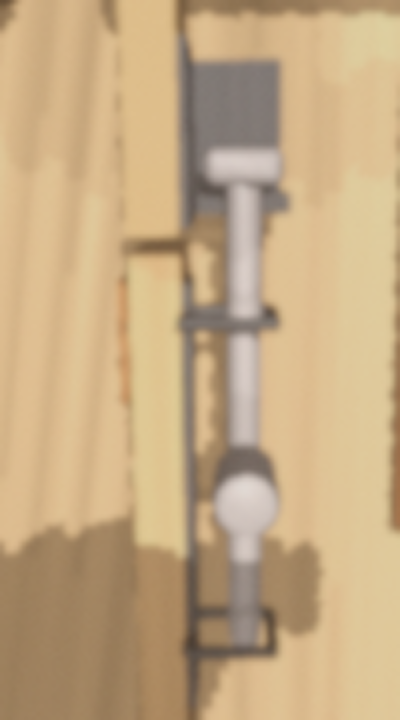

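```bash
python3 - <<'E'
from h import *
f=lambda u,v,z:wpx('w4',220+u/4-.4,80+v/4-.4,z)
k=f(247,507,.14);e=f(128,248,.098);e2=f(120,60,.098)
print('knob',k,'edge',e,e2)
print('edge->knob in chest',(k-e)@EX,(k-e)@EY)
d=e2-e;print(np.degrees(np.arctan2(-d[0],d[1])))
im,d=np.load,np.load('pics/w4.npy');print(d[206,281])
c=viewer.calibration('wrist');a=np.load('pics/w4_pose.npz');T=c['T_tool_cam'];z=d[206,281]
X=np.array([(281-c['cx'])/c['fx']*z,(206-c['cy'])/c['fy']*z,z]);print(a['p']+Ro.from_quat(a['q']).apply(T[:3,:3]@X+T[:3,3]))
p,R=cur(); t=k.copy(); t[2]=.17; path(p,R,t,down(9.5),3)
E
```

```text
knob [ 0.54661259 -0.09802899  0.14      ] edge [ 0.50521095 -0.04007107  0.098     ] [0.49736941 0.00821587 0.098     ]
edge->knob in chest 0.03204753216816473 -0.06360952676882699
9.224008051981066
0.31849223
[ 0.54619295 -0.09768335  0.14008793]
[-0.0038, 0.0012, 0.045, 0.0, 0.0, -0.4]
[-0.0039, 0.0012, 0.045, 0.0, 0.0, -0.4]
[-0.0039, 0.0012, 0.045, 0.0, 0.0, -0.4]
```

move_arm(deltas=[[-0.004,0.001,0.045,0,0,-0.2,0.1],[-0.004,0.001,0.045,0,0,-0.1,0.1],[-0.0035,0.001,0.045,0,0,0,0.1],[0,0,0,0,0,0,0.1],[0,0,0,0,0,0,0.1]])

```text
clock: 9.07
position: [0.5466, -0.0979, 0.1711]
ee_rot: [0.653, 0.758, 0.001, 0.001]
ft_force: [0.9, 0.2, -0.3]
grip_width: 0.549
```

```bash
python3 - <<'E'
from h import *
o=manip.get_obs(); p=o['position']
print(p,o['grip_width'],o['ft_force'],o['joint_pos'].round(2))
wsnap('w5')
p,R=cur(); path(p,R,np.array([.5464,-.0979,.108]),down(9),2); print(R.as_matrix().round(3))
E
```

```text
[ 0.54657758 -0.09787162  0.17113408] 0.549350688279096 [ 0.91092879  0.18557946 -0.29850079] [ 0.62  0.28 -0.62  1.7   0.17  1.21  0.11]
[0.0001, -0.0003, 0.0317, 0.1, 0.0, -0.3]
[0.0, -0.0002, 0.0317, 0.1, 0.0, -0.3]
[[-0.148  0.989  0.004]
 [ 0.989  0.148 -0.001]
 [-0.001  0.004 -1.   ]]
```

View pics/w5.png

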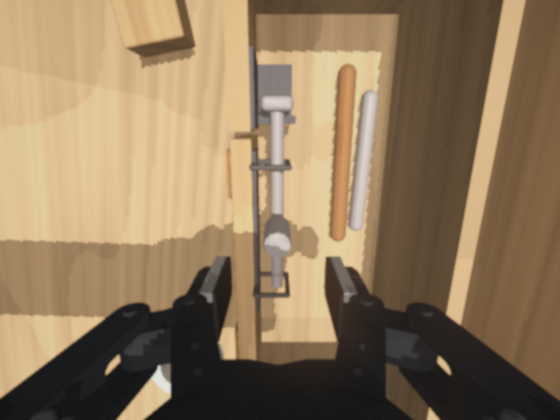

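The knob's top is at (278,243), centred between the fingers at (222,262) and (332,262). I'll descend and grip.

move_arm(deltas=[[0,0,0.022,0,0,0,0.1],[0,0,0.022,0,0,0,0.0],[0,0,0.018,0,0,0,-0.1],[0,0,0,0,0,0,-0.4],[0,0,0,0,0,0,-1],[0,0,0,0,0,0,-1],[0,0,0,0,0,0,-1],[0,0,0,0,0,0,-1]], force=50)

```text
clock: 10.12
position: [0.546, -0.098, 0.1075]
ee_rot: [0.653, 0.757, 0.0, 0.001]
ft_force: [1.9, 0.6, 5.5]
grip_width: 0.195
```

```bash
python3 - <<'E'
from h import *
o=manip.get_obs(); p=o['position']
print(p,o['grip_width'],o['ft_force'],o['joint_pos'].round(2))
wsnap('w6')
E
```

```text
[ 0.54596082 -0.09804202  0.10747638] 0.19516618694970467 [1.87714124 0.60367323 5.45736922] [ 0.61  0.34 -0.6   1.77  0.22  1.09  0.08]
```

View pics/w6.png

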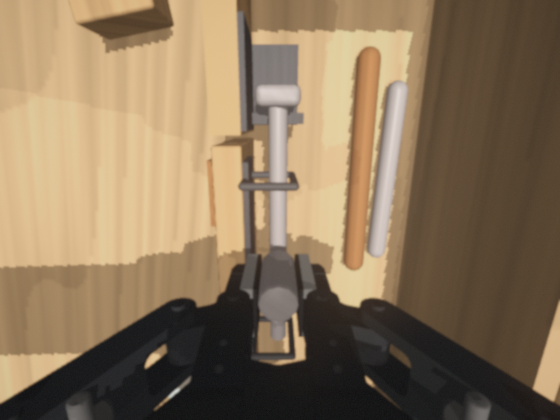

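The knob is gripped, with a width of about 17 mm. Lift it first.

move_arm(deltas=[[0,0,-0.005,0,0,0,-1],[0,0,-0.005,0,0,0,-1],[0,0,-0.003,0,0,0,-1],[0,0,0,0,0,0,-1],[0,0,0,0,0,0,-1]])

```text
clock: 10.8
position: [0.5451, -0.098, 0.1195]
ee_rot: [0.653, 0.757, -0.0, -0.0]
ft_force: [2.5, 1.2, -2.0]
grip_width: 0.195
```

```bash
python3 - <<'E'
from h import *
o=manip.get_obs(); p=o['position']
print(p,o['grip_width'],o['ft_force'])
wsnap('w7')
im=cv2.imread('pics/w7.png')[60:340,180:320];cv2.imwrite('pics/w7c.png',cv2.resize(im,None,fx=2.1,fy=2.1,interpolation=cv2.INTER_CUBIC))
E
```

```text
[ 0.5451487  -0.09804427  0.11946029] 0.19454390415074177 [ 2.4915462   1.23118095 -2.0463443 ]
```

View pics/w7c.png

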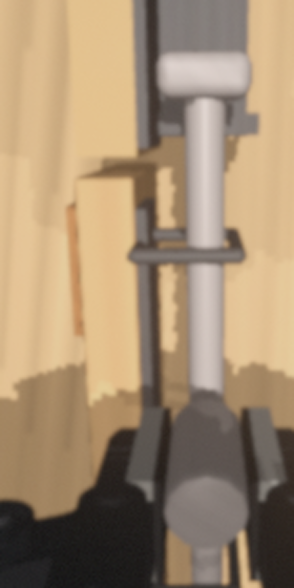

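The bolt hangs in the grip (−2 N, raised 12 mm) and the collar stands above the keeper. Now draw it back.

move_arm(deltas=[[-0.006,0,0,0,0,0,-1],[-0.006,0,0,0,0,0,-1],[-0.006,0,0,0,0,0,-1],[-0.006,0,0,0,0,0,-1],[-0.006,0,0,0,0,0,-1],[-0.006,0,0,0,0,0,-1],[-0.004,0,0,0,0,0,-1],[0,0,0,0,0,0,-1],[0,0,0,0,0,0,-1]])

```text
clock: 11.98
position: [0.5511, -0.1379, 0.1197]
ee_rot: [0.653, 0.757, -0.0, 0.0]
ft_force: [3.0, -0.6, -1.5]
grip_width: 0.197
```

```bash
python3 - <<'E'
from h import *
o=manip.get_obs(); p=o['position']
print(p,o['grip_width'],o['ft_force'])
wsnap('w8')
im=cv2.imread('pics/w8.png')[20:340,160:380];cv2.imwrite('pics/w8c.png',cv2.resize(im,None,fx=1.8,fy=1.8,interpolation=cv2.INTER_CUBIC))
E
```

```text
[ 0.55109788 -0.13794854  0.11966439] 0.19697203654561624 [ 2.97660778 -0.59244827 -1.53307265]
```

View pics/w8c.png

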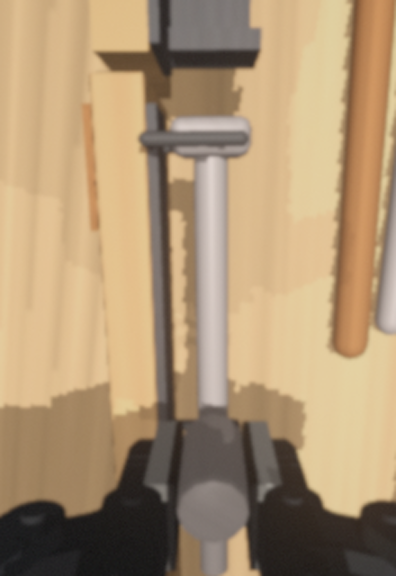

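The bolt has come back 40 mm and the collar at crop (210,137) is clear of the keeper. Now I'll compute the swing arc about the gate hinge.

```bash
python3 - <<'E'
from h import *
p,R=cur(); e=np.array([.5052,-.0401,0]); EYm=np.array([-np.sin(np.radians(9)),np.cos(np.radians(9)),0]); H=e-.2*EYm; H[2]=p[2]
print(H)
P=[];Q=[]
for a in np.linspace(0,.36,11):
    r=Ro.from_rotvec([0,0,a]); P.append(H+r.apply(p-H));Q.append(r*R)
rows(P,Q);print(P[-1])
E
```

```text
[ 0.53648689 -0.23763767  0.11962603]
[0.001, -0.0035, -0.0, -0.0, -0.0, -2.1]
[0.001, -0.0035, -0.0, -0.0, -0.0, -2.1]
[0.001, -0.0035, -0.0, -0.0, -0.0, -2.1]
[0.001, -0.0035, -0.0, -0.0, -0.0, -2.1]
[0.001, -0.0035, -0.0, -0.0, -0.0, -2.1]
[0.001, -0.0035, -0.0, -0.0, -0.0, -2.1]
[0.001, -0.0035, -0.0, -0.0, -0.0, -2.1]
[0.001, -0.0035, -0.0, -0.0, -0.0, -2.1]
[0.001, -0.0035, -0.0, -0.0, -0.0, -2.1]
[0.001, -0.0035, -0.0, -0.0, -0.0, -2.1]
[ 0.51498081 -0.13909486  0.11962603]
```

move_arm(deltas=[[0.001,-0.0036,0,0,0,-2.1,-1],[0.001,-0.0036,0,0,0,-2.1,-1],[0.001,-0.0036,0,0,0,-2.1,-1],[0.001,-0.0036,0,0,0,-2.1,-1],[0.001,-0.0036,0,0,0,-2.1,-1],[0,0,0,0,0,0,-1]])

```text
clock: 12.78
position: [0.5324, -0.1364, 0.1197]
ee_rot: [0.58, 0.814, 0.0, 0.0]
ft_force: [5.0, 1.5, -1.2]
grip_width: 0.195
```

```bash
python3 - <<'E'
from h import *
o=manip.get_obs(); p=o['position']
print(p,o['grip_width'],o['ft_force'])
wsnap('w9')
im=cv2.imread('pics/w9.png')[:340,100:380];cv2.imwrite('pics/w9c.png',cv2.resize(im,None,fx=1.7,fy=1.7,interpolation=cv2.INTER_CUBIC))
E
```

```text
[ 0.53238866 -0.13635025  0.11974387] 0.19481537364412238 [ 5.04619937  1.46996773 -1.22640664]
```

View pics/w9c.png

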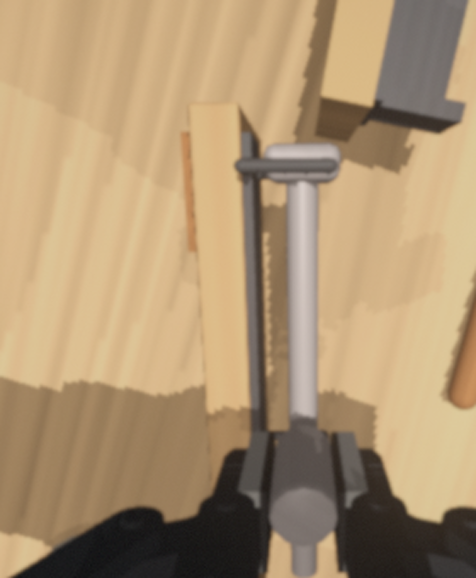

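The gate swings with the knob, and its free edge at crop (215,105) is well clear of the jamb. I'll continue.

move_arm(deltas=[[0.001,-0.0036,0,0,0,-2.1,-1],[0.001,-0.0036,0,0,0,-2.1,-1],[0.001,-0.0036,0,0,0,-2.1,-1],[0.001,-0.0036,0,0,0,-2.1,-1],[0.001,-0.0036,0,0,0,-2.1,-1],[0,0,0,0,0,0,-1],[0,0,0,0,0,0,-1],[0,0,0,0,0,0,-1]])

```text
clock: 13.82
position: [0.5144, -0.1384, 0.1197]
ee_rot: [0.504, 0.864, 0.0, -0.0]
ft_force: [3.1, 4.0, -1.6]
grip_width: 0.194
```

```bash
python3 - <<'E'
from h import *
o=manip.get_obs(); p=o['position']
print(p,o['grip_width'],o['ft_force'])
wsnap('w10'); snap('scene','s10'); snap('top','t10')
im=cv2.imread('pics/w10.png')[:340,100:380];cv2.imwrite('pics/w10c.png',cv2.resize(im,None,fx=1.7,fy=1.7,interpolation=cv2.INTER_CUBIC))
E
```

```text
[ 0.5143569  -0.1383719   0.11969814] 0.1943860781964968 [ 3.08988031  3.99209574 -1.58358542]
```

View pics/w10c.png

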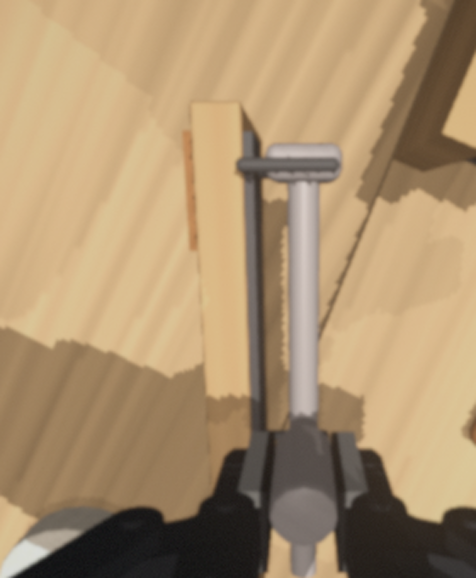

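View pics/s10.png

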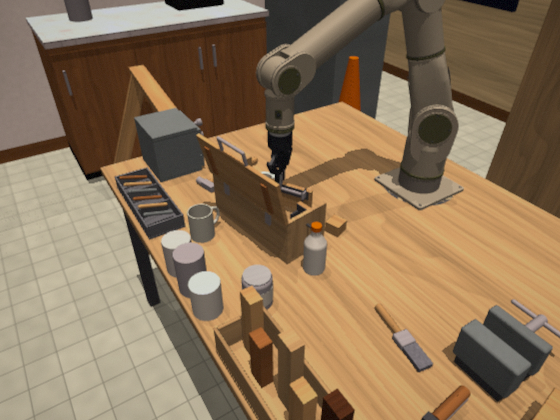

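View pics/t10.png

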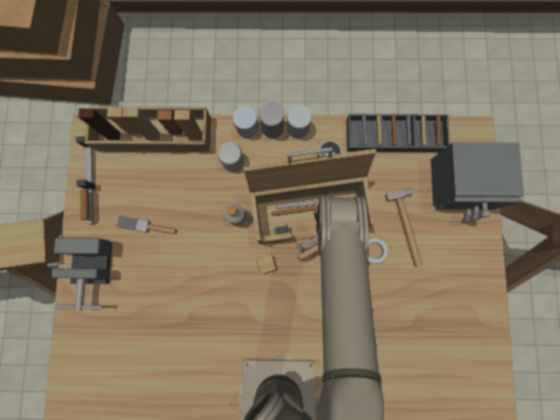

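Top and wrist views show the gate swung out, the lid open and the bystanders in place. Check the gap and stillness.

```bash
python3 - <<'E'
from h import *
e0=np.array([.5052,-.0401,.098]);H=np.array([.5365,-.2376,.098])
e=wpx('w10',100+192/1.7,102/1.7,.098); a=e-H;b=e0-H
print(e,np.linalg.norm(a),'ang',np.arctan2(a[1],a[0])-np.arctan2(b[1],b[0]),'gap',np.linalg.norm(e-e0))
for n in('t0','t10'):
    im=cv2.imread(f'pics/{n}.png')[170:280,210:430];cv2.imwrite(f'pics/{n}d.png',cv2.resize(im,None,fx=3.5,fy=3.5))
E
```

```text
[ 0.43706639 -0.06554294  0.098     ] 0.1987226032211978 ang 0.36684514264847046 gap 0.0727291706132118
```

move_arm(deltas=[[0,0,0,0,0,0,-1],[0,0,0,0,0,0,-1],[0,0,0,0,0,0,-1],[0,0,0,0,0,0,-1]])

```text
clock: 14.48
position: [0.5143, -0.1384, 0.1197]
ee_rot: [0.504, 0.864, 0.0, -0.0]
ft_force: [4.3, 3.2, -2.3]
grip_width: 0.194
```

View pics/t10d.png

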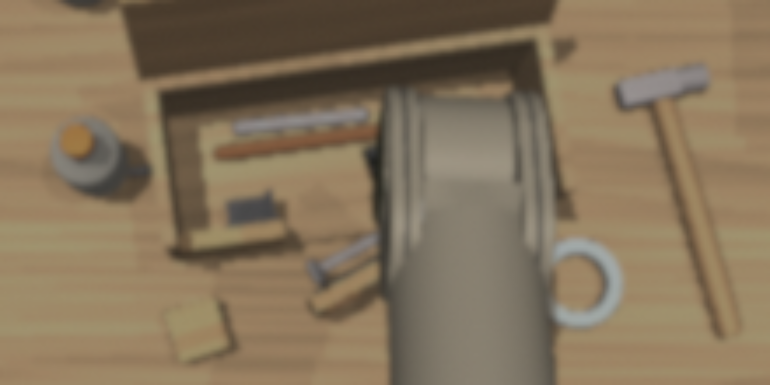

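The gate edge at crop (315,300) stands clear of the offcut at (198,330). The angle is 0.37 rad, the gap is 73 mm and the pose is steady. Handing in.

```bash
python3 - <<'E'
from h import *
o=manip.get_obs(); print(o['clock'],np.abs(o['joint_velocities']).max())
print(manip.hand_in())
E
```

```text
14.475 0.0014255122632005604
the job is handed in; nothing more can be done
None
```

The job is handed in at 14.5 s, and every check I made passed; the hand-in itself gives no verdict.

- **Lid:** I raised it by its bar to about 1.74 rad and let go, and it leaned back onto its stop. The last scene and top pictures show it open and clear of the arm.
- **Bolt:** I took the knob, lifted it 12 mm, with the bolt's 2 N weight showing at the wrist, and drew it back 40 mm. The wrist picture shows the collar past the keeper's lip.
- **Gate:** I swung it out while still holding the knob. The wrist camera gives 0.37 rad, a gap of 73 mm, with the joints at rest (under 0.002 rad/s) and about 5 N of sideways force at the wrist.
- **Other things on the bench:** glue, offcut, tape, hammer, brush and mug look unmoved, and the gate touches neither the offcut nor the tape. I checked this by eye only, without measuring their positions again. I did not check the tin separately.

Two points to note:
- **Wrist force:** it reached about 12 N partway through the lid's arc, from a small misfit of the estimated hinge line, and faded as the lid came up.
- **Grip:** it holds the knob, not the gate panel. I relied on the rule that force on the "gate or bolt" counts.

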